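# Open the filter compartment of a microscope lamp housing

## Robot

A 6-joint arm with a two-finger parallel gripper is mounted at the origin on the work surface. World frame = base frame: x ahead of the robot, y to its left, z up, the work surface at z = 0. Lengths are in m, angles in rad, forces in N, time in s.
With the tool pointing down it reaches from about 0.3 to 0.825 m from the base axis. Payload 5.4 kg.
Tool frame: the origin (TCP) lies at the very end of the fingers, on their centre line; the grasp point (between the pads) lies arm.grasp_offset behind it (arm.grasp_offset is the distance from the TCP to the grasp point, in m); z points along the fingers, y is the direction in which the jaws open and shut (so a half turn about z gives the same grasp; the last joint's range is limited). The gripper opens to 92 mm and grips with 3 to 60 N. Pads are 20 mm wide; open, the fingers measure 128 mm over their backs; the gripper's body (75 mm by 189 mm) begins 69 mm behind the grasp point.
Start: joints at [-1.523, 0.158, 1.597, -0, 1.386, -0.21], TCP at [0.147, -0.556, 0.215] pointing down, gripper open.
Joint ranges: [-2.91, 2.91], [-0.94, 2.29], [0.18, 2.7], [-1.29, 4.43], [0.17, 2.64], [-3, 3]. Speed limits (rad/s): [2.57, 2.57, 3.14, 3.14, 3.14, 3.14].

## Interface

Orientations are given as a rotation vector (axis times angle).
In Python, from cell import arm, readout, get_image, camera_model gives the robot as it stands. Calls block until the motion is done:
- arm.movep(position, orientation): joint-space move of the TCP to a pose.
- arm.move_linear(position, ori=None, feed=0.15): straight line of the TCP; ori=None keeps the orientation; feed is the mean speed in m/s.
- arm.set_joints(angles): joint-space move.
- arm.release() and arm.close(strength=None): open the fingers fully, or close them until they stop; strength is the grip in N (None keeps the last).
- arm.dwell(seconds).
- arm.inverse_kinematics(position, orientation): joint angles nearest the present ones, or None.
- readout.observe(): the state.
- get_image(name): name is "side" or "top" or "wrist"; returns (picture, depth): 480x640x3 uint8, blue, green, red; 480x640 float32, m along the optical axis (not along the pixel's ray), 0 where there is no reading.
- camera_model(name): a dict with "mtx" (3x3 intrinsics, pixels), "world_to_cam" (4x4, takes a point from world to camera coordinates). Camera axes: x right, y up, looking along -z (the intrinsics and any distortion apply to the point x, -y, -z); pixel columns grow to the right and rows downward; lengths in m; the calibration is good to about 2 mm. A picture is of the moment at which its call begins: read the wrist's pose just before it. camera_model takes no time and is no camera call; for the wrist camera it gives the pose at the moment of the call.
A pose or a line that the arm cannot do raises arm.Unreachable and nothing moves.
- arm.sign_off(): hands the job in, once; it reports no verdict.
The state is a dict: "t": time; "joint_positions": joint angles; "dq": joint speeds; "effort": joint torques, N m; "eef_pos": TCP position; "orientation": TCP orientation; "wrist_force": force on the tool from outside, world axes, zero at the start; "wrist_torque": the same for the moment, N m; "grip_width": opening from 0.0 (shut) to 1.0 (fully open).
Only numpy, scipy, OpenCV 4.12 (cv2) and the standard library are available. Lean on these libraries where they do the work, as an engineer would, in place of code of your own. Each camera call takes 0.05 s, during which the arm holds its last target. There are 200 camera calls.

## Task

Press the snap tab between the rails on top of the lamp housing fully in, and only then push the filter cover along the rails, over the pressed tab, until the filter opening is completely uncovered. Leave the cover lying on the housing, not sticking out over the end. Only press and push with the fingertips: do not lift the cover, and leave the things standing around the housing where they are.

Things in the scene. Friction and masses are not known exactly. Their poses are not given: they have to be found in the camera images.
- housing: Grey lamp housing, fixed on a 12 mm breadboard (its top at z = 0.012); place and yaw differ each run. Origin: underside, below the centre of the filter opening; x = direction in which the cover slides off, z up. Box from x = -55 to +180, y = -50 to +50 mm, flat top (deck) at z = 50 mm. A black lens tube, 40 mm in diameter, sticks out 35 mm from its +x end.
- opening (a point): Centre of the filter opening, at deck height: 50 mm above the housing's origin. The opening is a pocket in the deck, 70 mm (housing x = -35 to +35) by 56 mm (y), 18 mm deep, with a round filter at its bottom.
- rail_end (a point): Middle between the two dark guide rails at the far (+x) end of the deck, at deck height, 180 mm ahead of the opening's centre. Rails run along x over the whole deck. Their lips leave a gap of 63 mm (y = -31.5 to +31.5), tops 15.5 mm above the deck; beneath them the cover rides on 4 mm high runners. No stop at this end: a cover pushed more than 135 mm sticks out over it.
- cover: Loose aluminium filter cover, about 120 g: plate 90 (x) x 70 (y) x 6 mm with a rib across its rear (-x) edge. Origin: centre of the plate's underside; axes as the housing's. Seated, it is at (0, 0, 54) mm in the housing's frame. The rail lips hold it down (1.5 mm play up and to each side): it only slides along x, easily (under 2 N). The tab, 2 mm ahead of its front edge, blocks it.
- cover_rib (a point): Middle of the rear (-x) face of the cover's upright rib: the face to push towards +x. It lies 45 mm behind the cover's origin and 14 mm above the plate's underside, flush with the plate's rear edge. Rib 50 mm wide (y), 10 mm thick (x), top 26 mm above the deck. Behind the seated cover lie 10 mm of bare deck, then free space.
- tab (a joint): Travel of the snap tab, m: 0 = out (top 10 mm above the deck, blocking the cover), grows as it is pressed straight down, 0.0085 = fully in, at its stop (top 1.5 mm above the deck, 2.5 mm below the cover's underside). It takes about 5 N to move, has no spring and stays where it is left. The cover can pass once it is in by more than 0.006.
- tab_top (a point): Centre of the top face of the snap tab, a black plastic block with three small grip lines, 36 mm (x) by 24 mm (y) seen from above, centred between the rails, 65 mm ahead (+x) of the opening's centre. The point goes down with the tab.
- objective: Bystander: loose brass microscope objective standing upright on the breadboard beside the housing, 32 mm diameter, 46 mm tall, 120 g. Origin: centre of its underside.
- dropper: Bystander: loose amber dropper bottle with black cap standing on the breadboard beside the housing, 36 mm diameter, 75 mm tall, 60 g. Origin: centre of its underside.
- mouse: Bystander: loose black computer mouse on the breadboard beside the housing, 100 x 58 x 32 mm, 90 g. Origin: centre of its underside.
- filter_ring: Bystander: loose dark steel filter ring lying on the breadboard beside the housing, outer diameter 50 mm, 10 mm high, 40 g. Origin: centre of its underside.
Mind the look-alikes: they are no part of the job. Leave any green look-alike of the cover alone.

How it is judged:
On the way, in this order (a step that is already met when the one before it is completed fails the run):
1. the snap tab is pressed in (more than 7 mm) while the cover is still on its seat (value of joint tab above 0.007 m and x of cover in the frame of housing below 0.004 m), for 0.1 s.
2. the cover is pushed along its rails until the filter opening is completely uncovered, with the tab still in (value of joint tab above 0.007 m and x of cover in the frame of housing above 0.079 m), for 0.1 s.
At the end, for the whole second after the job is handed in: The tab is in by more than 7 mm; the cover has been pushed 79 to 136 mm from its seat (opening completely uncovered, cover not overhanging the end of the housing), lies flat on its runners (within 3 to 4 mm in height and 0.06 rad) and is at rest; each bystander is within 20 mm of where it started (all of step 2 and x of cover in the frame of housing below 0.136 m and z of cover in the frame of housing between 0.051 and 0.058 m and angle between cover's own z axis and vertical below 0.06 rad and linear speed of cover below 0.01 m/s and distance of each of objective, dropper, mouse, filter_ring from where it was at the start of the episode below 0.02 m); the robot touches nothing.
It fails at once if the cover is lifted (more than 6 mm above its running height) (z of cover in the frame of housing above 0.06 m).
It fails at once if the cover is forced along before the tab is in (x of cover in the frame of housing above 0.006 m and value of joint tab below 0.0055 m).
It fails at once if the cover is pushed off the end of the housing (x of cover in the frame of housing above 0.15 m).
It fails at once if a bystander is moved by more than 20 mm (distance of any of objective, dropper, mouse, filter_ring from where it was at the start of the episode above 0.02 m).
It also fails if it takes over 37 s, if anything falls off the work surface, if the arm or the gripper's body presses on something with over 40 N, if the wrist force passes 120 N, or if a joint passes its speed limit or range.

## Working session

There is one attempt and no reset: what is moved stays moved. The work goes in short steps, each a Python script; the robot and the scene stay as the last script left them, time stands still between calls to the robot, and variables do not carry over. Pictures are saved under pics/ and viewed, about 8 in all and at most 12, crops included, and the job is handed in when it is done.

```bash
mkdir -p pics; ls; python3 - <<'E'
from cell import arm, readout, get_image, camera_model
import cv2, numpy as np
for n in ("top","side"):
    im,d=get_image(n); cv2.imwrite(f"pics/{n}0.png",im); np.save(f"pics/{n}0.npy",d)
    m=camera_model(n); print(n,m)
print(readout.observe()); print(arm.grasp_offset)
E
```

```text
pics
top {'mtx': array([[487.80334654,   0.        , 318.00583524],
       [  0.        , 487.80334654, 232.15773415],
       [  0.        ,   0.        ,   1.        ]]), 'world_to_cam': array([[ 0.005175  , -0.99996625,  0.00638129,  0.16102728],
       [ 0.99885457,  0.00547259,  0.04753516, -0.47409206],
       [-0.04756848,  0.00612799,  0.99884918, -1.28971676],
       [ 0.        ,  0.        ,  0.        ,  1.        ]])}
side {'mtx': array([[533.58073549,   0.        , 322.59731969],
       [  0.        , 533.58073549, 241.69668845],
       [  0.        ,   0.        ,   1.        ]]), 'world_to_cam': array([[-0.93596676, -0.35205951, -0.00450956,  0.50413445],
       [ 0.18051533, -0.49082633,  0.85235188, -0.09347232],
       [-0.30229199,  0.79695898,  0.52294927, -1.10064207],
       [ 0.        ,  0.        ,  0.        ,  1.        ]])}
{'t': 0.1, 'joint_positions': array([-1.52306385e+00,  1.58996303e-01,  1.59807608e+00,  1.92941826e-06,
        1.38621270e+00, -2.10103929e-01]), 'dq': array([-0.00034494, -0.00154797, -0.00384093,  0.00044743,  0.00084617,
       -0.00092105]), 'effort': array([-2.24532537e-04, -3.86507392e+01, -3.22959530e+01,  7.02355220e-02,
        3.39417905e-02, -5.34332924e-05]), 'eef_pos': array([ 0.14656945, -0.5554282 ,  0.21372675]), 'orientation': array([-3.11384967e+00, -4.03670145e-01, -2.18443199e-04]), 'wrist_force': array([ 0.30894094, -0.22756364,  0.73621109]), 'wrist_torque': array([-0.08353843,  0.01405663,  0.01898099]), 'grip_width': 1.0003658426654396}
0.0187
```

View pics/top0.png

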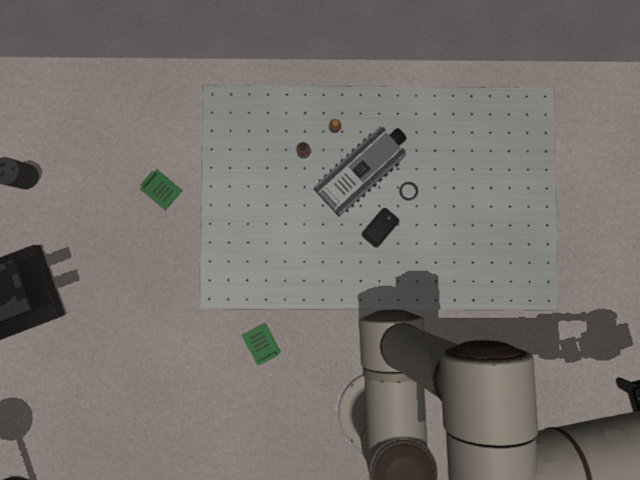

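View pics/side0.png

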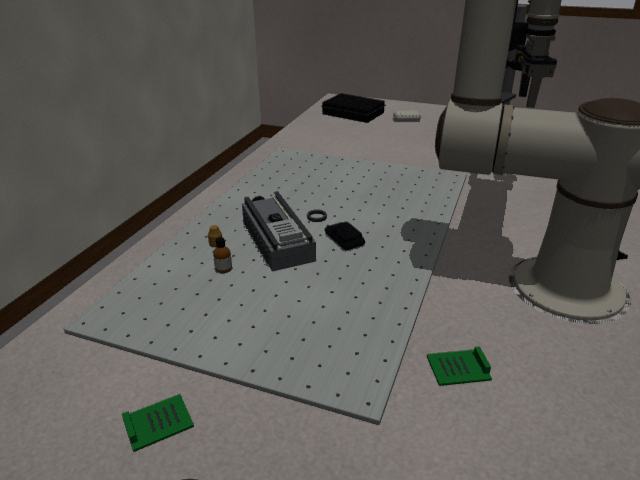

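The top view shows the grey housing around (360,170). The lens at (398,136) marks +x, and the silver cover with the rib is at the lower-left end (340,190). The dropper is at (303,150), the objective at (335,126), the ring at (409,190) and the mouse at (380,227). There are two green look-alikes, at (161,189) and (261,343). The silver cover is the one meant, because it sits on the housing between the rails.

```bash
cat > h.py <<'E'
from cell import arm, readout, get_image, camera_model
import cv2, numpy as np
from scipy.spatial.transform import Rotation as R
def px2w(m,u,v,z):
    "pixel -> world point on the horizontal plane z"
    K,T=m["mtx"],m["world_to_cam"]; r=np.linalg.inv(K)@[u,v,1]; d=T[:3,:3].T@(r*[1,-1,-1])
    c=-T[:3,:3].T@T[:3,3]; return c+d*(z-c[2])/d[2]
def tri(obs):
    "least squares point from [(model,u,v),...]"
    A=np.zeros((3,3));b=np.zeros(3)
    for m,u,v in obs:
        T=m["world_to_cam"]; c=-T[:3,:3].T@T[:3,3]; d=px2w(m,u,v,0)-c; d/=np.linalg.norm(d)
        P=np.eye(3)-np.outer(d,d); A+=P; b+=P@c
    return np.linalg.solve(A,b)
def w2px(m,p):
    q=(m["world_to_cam"]@[*p,1])[:3]*[1,-1,-1]; q=m["mtx"]@q; return q[:2]/q[2]
def ori(yaw): # tool down, tool y (jaw axis) at angle yaw in the world
    y=np.array([np.cos(yaw),np.sin(yaw),0]); z=np.array([0,0,-1.]); return R.from_matrix(np.c_[np.cross(y,z),y,z]).as_rotvec()
E
python3 - <<'E'
from h import *
im=cv2.imread("pics/top0.png"); cv2.imwrite("pics/top0c.png",cv2.resize(im[100:260,280:440],None,fx=3.75,fy=3.75,interpolation=cv2.INTER_CUBIC))
m=camera_model("top")
for n,u,v in (("rear l",315,188),("rear r",340,215),("fr l",382,128),("fr r",405,152),("tab",362,169)): print(n,px2w(m,u,v,.07))
w=camera_model("wrist"); o=readout.observe(); T=np.linalg.inv(w["world_to_cam"])
Rt=R.from_rotvec(o["orientation"]).as_matrix(); print(w["mtx"]); print("cam in tool",Rt.T@(T[:3,3]-o["eef_pos"]),"\n",Rt.T@T[:3,:3])
E
```

```text
rear l [0.58332732 0.17217934 0.07      ]
rear r [0.51450456 0.10806809 0.07      ]
fr l [7.39575141e-01 6.63228953e-04 7.00000000e-02]
fr r [ 0.67765785 -0.05837063  0.07      ]
tab [0.63299376 0.05205314 0.07      ]
[[339.66176114   0.         323.4247551 ]
 [  0.         339.66176114 243.92774243]
 [  0.           0.           1.        ]]
cam in tool [ 0.07072766 -0.0006237  -0.17035863] 
 [[ 4.74309137e-04  9.68999332e-01  2.47062886e-01]
 [ 9.99999810e-01 -3.62562965e-04 -4.97791385e-04]
 [-3.92783667e-04  2.47063075e-01 -9.68999320e-01]]
```

View pics/top0c.png

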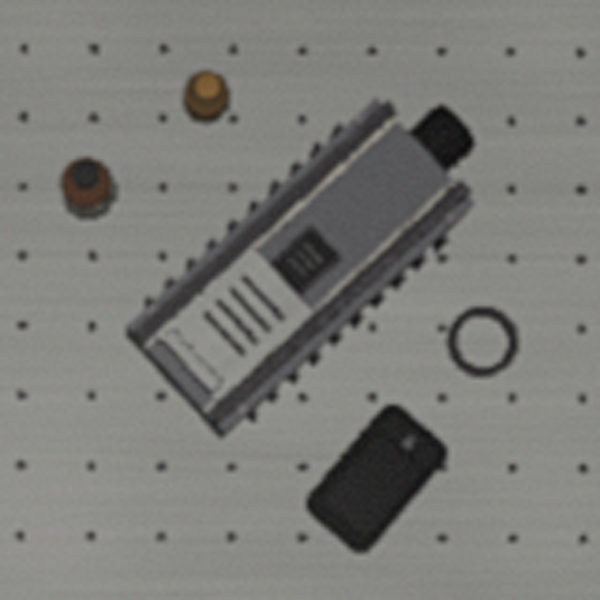

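```bash
python3 - <<'E'
from h import *
hx=-0.814
best=[]
for yaw in (hx+np.pi/2,hx-np.pi/2):
    print(yaw,[None if (q:=arm.inverse_kinematics(p,ori(yaw))) is None else q.round(2) for p in ([.633,.052,.2],[.51,.18,.08],[.63,.06,.08])])
    q=arm.inverse_kinematics([.633,.052,.2],ori(yaw))
    if q is not None: best.append((abs(q[5]),yaw))
yaw=min(best)[1]; print("use",yaw)
arm.close(20)
for i,p in enumerate(([.633,.052,.22],[.58,.11,.22])):
    arm.movep(p,ori(yaw)); arm.dwell(.3)
    m=camera_model("wrist"); im,d=get_image("wrist"); cv2.imwrite(f"pics/w{i}.png",im); np.savez(f"pics/w{i}.npz",d=d,**m)
    print(readout.observe()["t"],readout.observe()["eef_pos"],readout.observe()["grip_width"])
E
```

```text
0.7567963267948966 [array([-0.11,  0.32,  1.43, -0.  ,  1.39, -0.86]), array([ 0.12,  0.22,  1.81, -0.  ,  1.11, -0.64]), array([-0.1 ,  0.43,  1.54, -0.  ,  1.17, -0.85])]
-2.3847963267948966 [array([-0.11,  0.32,  1.43, -0.  ,  1.39,  2.28]), array([ 0.12,  0.22,  1.81, -0.  ,  1.11,  2.5 ]), array([-0.1 ,  0.43,  1.54, -0.  ,  1.17,  2.29])]
use 0.7567963267948966
4.5417 [0.63300884 0.05179102 0.22002027] 0.0023074492993214947
5.3 [0.58043205 0.10935348 0.21987029] 0.0041711164250631564
```

View pics/w0.png

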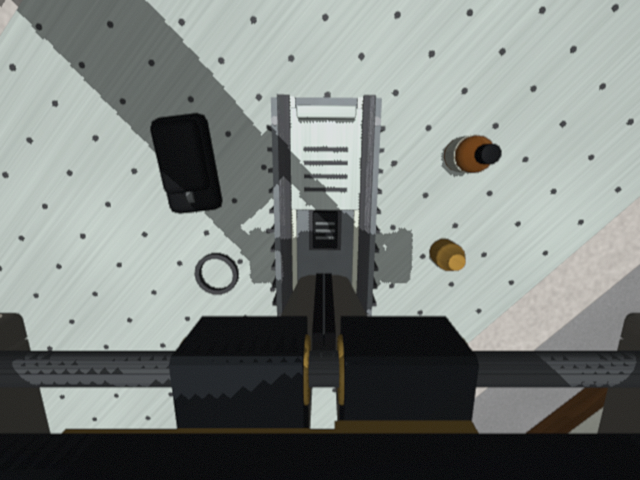

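View pics/w1.png

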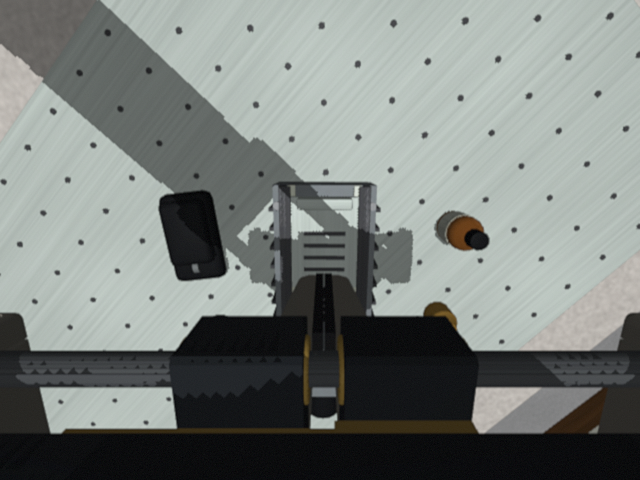

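```bash
python3 - <<'E'
import cv2, numpy as np
a=cv2.imread("pics/w0.png")[85:255,260:390]; b=cv2.imread("pics/w1.png")[140:310,260:390]
cv2.imwrite("pics/wc.png",np.hstack([cv2.resize(x,None,fx=3,fy=3,interpolation=cv2.INTER_CUBIC) for x in (a,b)]))
E
```

```text
(no output)
```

View pics/wc.png

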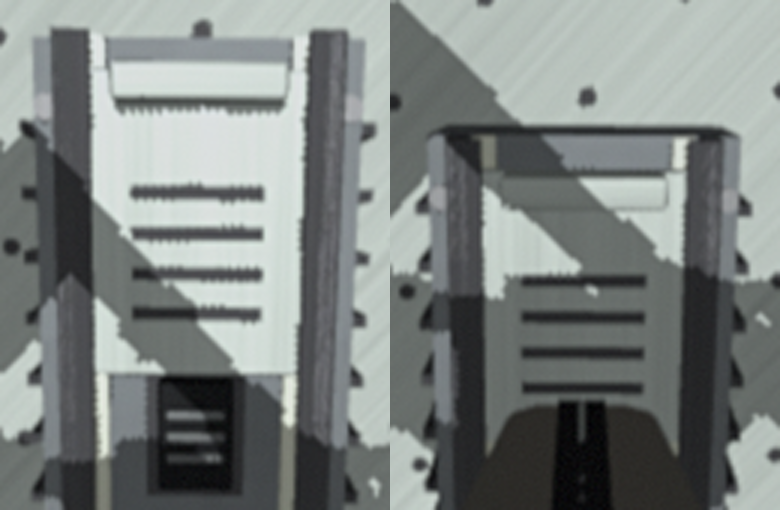

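In the crop, the tab top is centred at wrist-0 pixel (325.3,229.7). The rear edge of the rib top is centred at (326.3,105.7) in wrist-0 and (324.7,199) in wrist-1. The cover's front edge lies against the tab, so the cover is seated.

```bash
python3 - <<'E'
from h import *
m0,m1=np.load("pics/w0.npz"),np.load("pics/w1.npz"); mt=camera_model("top")
for n,a,b in (("rib",(326.3,105.7),(324.7,199)),("slit1",(325.7,149.3),(324.3,233.7)),("slit4",(325.3,189.7),(324.3,269.3))):
    print(n,tri([(m0,*a),(m1,*b)]))
print("tab stereo w/top", tri([(m0,325.3,229.7),(mt,280+306/3.75,100+257/3.75)]))
rib=(px2w(m0,326.3,105.7,.088)+px2w(m1,324.7,199,.088))/2; tab=px2w(m0,325.3,229.7,.072)
d=(tab-rib)[:2]; yaw=np.arctan2(d[1],d[0]); print(rib,tab,"dist (exp .110)",np.linalg.norm(d),yaw)
# depth-based heights
for n,u,v in (("tab",325,229),("plate",345,170),("rib",326,112),("deck",303,230)):
    d=m0["d"][v,u]; K=m0["mtx"]; q=np.linalg.inv(K)@[u,v,1]*d*[1,-1,-1]; print(n,(np.linalg.inv(m0["world_to_cam"])@[*q,1])[:3])
# rail edges for yaw: inner edges of lips, w0, at z=.0775
L=[px2w(m0,260+x/3,85+y/3,.0775) for x,y in ((91,50),(94,370),(309,50),(303,370))]
for i in (0,2):
    e=L[i+1]-L[i]; print("rail yaw",np.arctan2(e[1],e[0]))
print("axis mid", (L[0]+L[2])/2,(L[1]+L[3])/2, np.linalg.norm(L[0]-L[2]))
E
```

```text
rib [0.55999273 0.13498709 0.08666549]
slit1 [0.58366074 0.10943828 0.07283992]
slit4 [0.60838854 0.08303327 0.07192188]
tab stereo w/top [0.63948961 0.05026664 0.03921007]
[0.55999441 0.13497349 0.088     ] [0.63433814 0.05531991 0.072     ] dist (exp .110) 0.10895725312978219 -0.819864629905558
tab [0.63363426 0.05564456 0.07216788]
plate [0.60891404 0.10826115 0.0737886 ]
rib [0.56327982 0.13107249 0.08799515]
deck [0.61994173 0.03865674 0.06290273]
rail yaw -0.8280989966629052
rail yaw -0.8051631477753254
axis mid [0.5571559  0.13848288 0.0775    ] [0.62020254 0.07136965 0.0775    ] 0.062399124605307076
```

Heights from triangulation and depth match the text. The top/wrist pairing for the tab came out wrong (z = 0.039) because of its poor baseline, so I'm dropping it. Now pressing the tab.

```bash
python3 - <<'E'
from h import *
yaw=-0.818; hx=np.array([np.cos(yaw),np.sin(yaw),0]); O=ori(yaw+np.pi/2)
p=np.array([.6343,.0553,0])+.002*hx
arm.movep(p+[0,0,.11],O); arm.move_linear(p+[0,0,.077],feed=.08); arm.dwell(.2)
f0=readout.observe()["wrist_force"]
for z in (.072,.069,.067,.0655,.0645,.0638,.0632,.0626,.062,.0614):
    arm.move_linear(p+[0,0,z],feed=.03); arm.dwell(.1); o=readout.observe(); f=o["wrist_force"]-f0
    print(z,o["eef_pos"].round(4),f.round(1),round(o["t"],1))
    if f[2]>18: break
arm.dwell(.2)
arm.move_linear(p+[0,0,.12],feed=.12)
q=np.array([.56,.135,0])-.04*hx   # behind the rib
arm.move_linear(q+[0,0,.12],feed=.25); arm.dwell(.2)
m=camera_model("wrist"); im,d=get_image("wrist"); cv2.imwrite("pics/w2.png",im); np.savez("pics/w2.npz",d=d,**m)
im,d=get_image("side"); cv2.imwrite("pics/s2c.png",cv2.resize(im[170:290,200:360],None,fx=5,fy=5,interpolation=cv2.INTER_CUBIC))
print(readout.observe()["t"])
E
```

```text
0.072 [0.6355 0.0538 0.0718] [ 0.  -1.5  0.4] 7.1
0.069 [0.6357 0.0538 0.0691] [-1.  -1.3  0.6] 7.4
0.067 [0.6357 0.0538 0.067 ] [-0.5 -0.6  3.5] 7.8
0.0655 [0.6357 0.0538 0.0655] [-1.3 -0.3  3.3] 8.1
0.0645 [0.6357 0.0538 0.0645] [-1.6 -1.1  3.3] 8.5
0.0638 [0.6357 0.0539 0.0639] [-2.2 -0.5  4.3] 8.8
0.0632 [0.6358 0.0538 0.0639] [-3.  -0.4  7.4] 9.2
0.0626 [0.6358 0.0538 0.0638] [-4.3 -0.9  9.9] 9.5
0.062 [0.6358 0.0538 0.0638] [-7.4 -0.2 14.5] 9.9
0.0614 [0.6358 0.0538 0.0638] [-8.2 -0.6 17.9] 10.2
12.125
```

View pics/s2c.png

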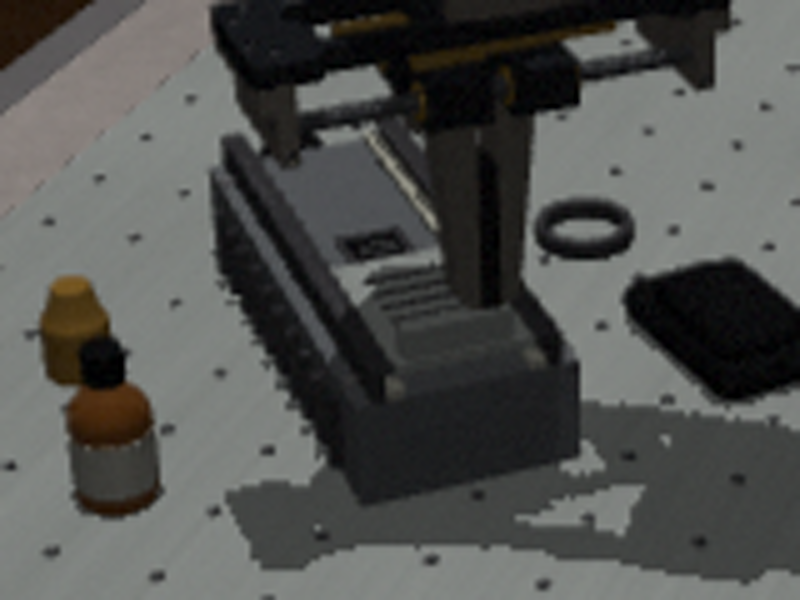

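The tab is flush with the deck: it stopped hard at z = 0.0638, and the force rose to 18 N. The cover is still seated with the rib facing the rear. Next I push it in stages, watching the force.

```bash
python3 - <<'E'
from h import *
yaw=-0.818; hx=np.array([np.cos(yaw),np.sin(yaw),0]); rib=np.array([.56,.135,.074])
arm.move_linear(rib-.04*hx,feed=.1); arm.dwell(.2); f0=readout.observe()["wrist_force"]
for s in (-.013,-.006,.01,.03,.05,.07,.085,.092):
    arm.move_linear(rib+s*hx,feed=.05); o=readout.observe(); f=o["wrist_force"]-f0
    print(s,((o["eef_pos"]-rib)@hx).round(4),"along",(f@hx).round(1),f.round(1),round(o["t"],1))
    if np.linalg.norm(f)>15: print("STOP"); break
arm.dwell(.3)
arm.move_linear(rib+(s-.03)*hx,feed=.1); arm.move_linear(rib+(s-.03)*hx+[0,0,.14],feed=.2); arm.dwell(.2)
m=camera_model("wrist"); im,d=get_image("wrist"); cv2.imwrite("pics/w3.png",im); np.savez("pics/w3.npz",d=d,**m)
im,d=get_image("side"); cv2.imwrite("pics/s3c.png",cv2.resize(im[170:290,200:360],None,fx=5,fy=5,interpolation=cv2.INTER_CUBIC))
im,d=get_image("top"); cv2.imwrite("pics/t3c.png",cv2.resize(im[100:260,280:440],None,fx=3.75,fy=3.75,interpolation=cv2.INTER_CUBIC))
print(readout.observe()["t"])
E
```

```text
-0.013 -0.013 along -0.4 [-1.1 -0.5  0.2] 13.6
-0.006 -0.0057 along -0.2 [-0.8 -0.5  0. ] 13.9
0.01 0.0104 along -0.7 [-1.6 -0.5 -0. ] 14.4
0.03 0.0303 along -0.7 [-0.8  0.3 -1. ] 14.9
0.05 0.0503 along -1.8 [-1.9  0.6  0.2] 15.5
0.07 0.0703 along -0.9 [-1.   0.3  0.1] 16.0
0.085 0.0854 along -1.2 [-1.   0.6 -1.6] 16.5
0.092 0.0924 along -0.3 [-1.1 -0.5 -0.3] 16.8
18.725
```

View pics/s3c.png

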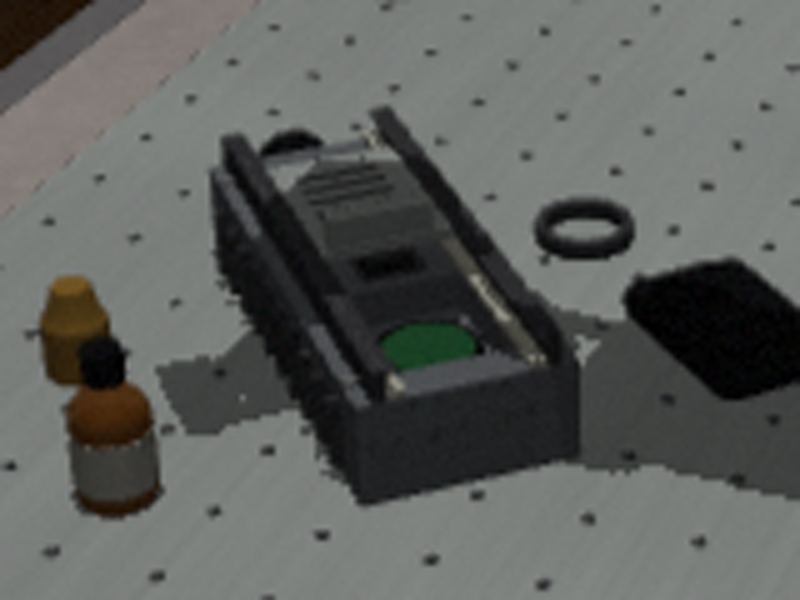

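View pics/w3.png

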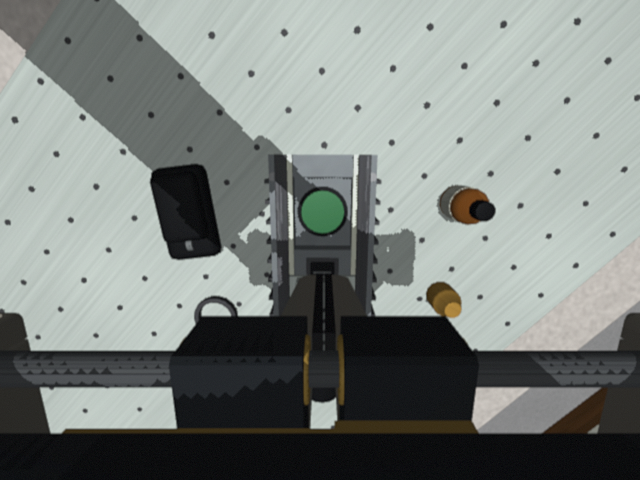

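The side view shows the opening fully uncovered with the green filter visible. The cover lies flat between the rails, clear of the housing end, and the bystanders look unmoved. I'll do one numeric check, then hand in.

```bash
python3 - <<'E'
from h import *
yaw=-0.818; hx=np.array([np.cos(yaw),np.sin(yaw),0]); rib=np.array([.56,.135,.088])
m=camera_model("side"); print("rib travel from side view", (px2w(m,200+378/5,170+214/5,.088)-rib)@hx)
print("expected px for 0.102:",(w2px(m,rib+.102*hx)-[200,170])*5)
o=readout.observe(); print(o["eef_pos"],o["wrist_force"],o["t"])
arm.sign_off()
E
```

```text
rib travel from side view 0.10002697123893188
expected px for 0.102: [374.4565995  212.49270978]
[0.60203707 0.08975071 0.21320082] [ 0.26465415 -0.62564249 -0.46698662] 18.725
the job is handed in; nothing more can be done
```

I pressed the snap tab fully in, pushed the cover along the rails until the filter opening was clear, and handed the job in at about 18.7 s of the 37 s allowed. No verdict is reported, so these are my own last checks:

- **Tab:** the fingertips stopped hard at z = 0.0638 while the force rose to about 18 N. That is close to the expected full-in height of 0.0635, and the side view showed the tab flush while the cover was still seated.
- **Cover:** it moved about 102 mm by the arm's position and about 100 mm by the side camera, inside the 79–136 mm limits. Forces during the push stayed at noise level (about 2 N or less).
- **Scene:** the side view after the push showed the opening uncovered with the filter visible, the cover flat between the rails and not overhanging. The bystanders looked unmoved, judged by eye only. The gripper was clear of everything at hand-in, about 0.15 m above the deck.

One measurement disagreed: pairing the top and wrist cameras gave the tab height as 0.039 m. I discarded it because the wrist depth reading gave 0.072 m, as described. Wrist triangulation also put the cover plate and rib at the described heights.

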